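# Find the touch latch with the tired spring and put it away

## Task

Three touch latches stand in a row on the steel plate and one of them has a tired spring. Start with the latch nearest the drawer unit and work along the row, pressing each plunger at least halfway in against the plate to feel it. Then set the one with the weak spring gently down in the open drawer and slide the drawer fully shut, leaving the two good latches standing in their places and everything else on the bench where it is.

Things in the scene. Friction and masses are not known exactly. Their poses are not given: they have to be found in the camera images.
- latch_a: touch latch A, one of three that look alike: grey plastic box 30 (x) x 40 (y) mm, 34 high, on a flange 30 x 60 x 4 mm, with a black sprung plunger 14 mm across standing up from its middle; 50 mm tall in all, about 0.1 kg, loose. Origin: centre of its underside; z up through the plunger, y along the flange. Stands in any of the three places
- plunger_a (a joint): how far latch A's plunger is pushed in, m: 0 out, 0.010 fully in. A good spring takes about 3 N to start moving and 13 N fully in, a tired one about 1 N and 4 N; past that it is a hard stop. Springs back when let go
- latch_b: touch latch B, one of three that look alike: grey plastic box 30 (x) x 40 (y) mm, 34 high, on a flange 30 x 60 x 4 mm, with a black sprung plunger 14 mm across standing up from its middle; 50 mm tall in all, about 0.1 kg, loose. Origin: centre of its underside; z up through the plunger, y along the flange. Stands in any of the three places
- plunger_b (a joint): how far latch B's plunger is pushed in, m: 0 out, 0.010 fully in. A good spring takes about 3 N to start moving and 13 N fully in, a tired one about 1 N and 4 N; past that it is a hard stop. Springs back when let go
- latch_c: touch latch C, one of three that look alike: grey plastic box 30 (x) x 40 (y) mm, 34 high, on a flange 30 x 60 x 4 mm, with a black sprung plunger 14 mm across standing up from its middle; 50 mm tall in all, about 0.1 kg, loose. Origin: centre of its underside; z up through the plunger, y along the flange. Stands in any of the three places
- plunger_c (a joint): how far latch C's plunger is pushed in, m: 0 out, 0.010 fully in. A good spring takes about 3 N to start moving and 13 N fully in, a tired one about 1 N and 4 N; past that it is a hard stop. Springs back when let go
- plate: flat steel test plate lying on the bench, fixed, 140 (x) x 260 (y) x 10 mm thick, bare on top; origin at the centre of its underside, y along the row of latches, pointing to the end nearest the drawer unit
- place_first (a point): point on the plate's top where the latch nearest the drawer unit stands (to within about 10 mm), the first to test; same axes as the plate
- place_middle (a point): the same for the middle latch, 80 mm further along the plate
- place_last (a point): the same for the latch farthest from the drawer unit, another 80 mm along
- unit: small wooden drawer unit standing on the bench, fixed, 280 deep (x) x 200 wide (y) x 100 mm high, one drawer that opens toward the robot along -x of the unit; origin at the centre of its underside, front face at x = -140 mm
- unit_drawer0 (a joint): how far the drawer is out, m: 0 shut, starts 0.16 to 0.19 out; slides with 1 to 2 N and stays where it is left
- unit_drawer0_handle (a point): middle of the drawer's bar handle: a steel bar along y, 100 mm long and about 10 mm thick, 35 mm in front of the drawer's front panel, 62 mm above the bench and 38 mm below the unit's top; moves with the drawer, x pointing into the unit
- drawer_floor (a point): point on the inner floor of the drawer, 70 mm behind the inside of its front panel, on the centre line, 22 mm above the bench; moves with the drawer, x pointing into the unit. The drawer is 158 mm wide inside, its side walls rise 56 mm above this floor and its front panel 66 mm; under the unit's top 66 mm is free
- pencil: flat carpenter's pencil 170 x 12 x 8 mm lying between plate and drawer; bystander, origin under its middle
- tape: black tape measure 65 x 32 x 62 mm; bystander, origin under its middle
- glue: white glue bottle, 60 mm across, 170 mm high; bystander, origin under its middle
- screwdriver: screwdriver lying on the bench, bystander
- offcut: wood offcut 90 x 45 x 20 mm, bystander, origin under its middle

How it is judged:
By the outcome, as a careful person would: the job done as asked, in the order asked, and still so for the second after the job is handed in, with the robot touching nothing.
It also fails if it takes over 61 s, if anything falls off the work surface, if the arm or the gripper's body presses on something with over 40 N, if the wrist force passes 120 N, or if a joint passes its speed limit or range.

## Robot

A 6-joint arm with a two-finger parallel gripper is mounted at the origin on the work surface. World frame = base frame: x ahead of the robot, y to its left, z up, the work surface at z = 0. Lengths are in m, angles in rad, forces in N, time in s.
With the tool pointing down it reaches from about 0.3 to 0.775 m from the base axis. Payload 14.6 kg.
Tool frame: the origin (TCP) lies between the finger pads; the fingertips stand 14 mm ahead of it and the grasp point (between the pads) lies 5 mm behind it; z points along the fingers, y is the line along which they close (so a half turn about z gives the same grasp; the last joint's range is limited). The gripper opens to 94 mm and grips with 3 to 60 N. Pads are 16 mm wide; open, the fingers measure 119 mm over their backs; the gripper's body (75 mm by 177 mm) begins 78 mm behind the grasp point.
Start: joints at [1.065, 0.3, 1.521, -0, 1.321, -0.067], TCP at [0.234, 0.498, 0.219] pointing down, gripper open.
Joint ranges: [-3.03, 3.03], [-0.79, 2.21], [0.23, 2.52], [-1.04, 4.18], [0, 3.07], [-2.55, 2.55]. Speed limits (rad/s): [2.22, 2.22, 2.57, 3.14, 3.14, 3.14].

## Interface

Orientations are given as [roll, pitch, yaw] about the fixed x, y, z axes, in that order (R = Rz(yaw) Ry(pitch) Rx(roll)).
In Python, from station import ctrl gives the robot as it stands. The module is installed in compiled form; this text tells all that it offers.
- The arm moves only by the tool move_arm, never from a script. Its argument "targets" is a list of rows, each a list of 7 numbers: the opening, from -1 (shut) to 1 (fully open), then the shift along the tool's x, y, z in units of 50 mm (1.0 is 50 mm), then the turn, a rotation vector about the tool's x, y, z in rad. A call has 1 to 12 rows; each row is the pose to reach, as a shift and turn from the pose commanded when the call began, along the tool's axes at that moment; what a row does not reach only later rows make up. A row lasts 1/10 s, in which the tool goes at most 50 mm and 8.59 degrees, less where a joint would pass 70% of its speed; a pose out of reach is approached as far as the arm can. A call with a gripper value outside its range is refused whole. The fingers move at their own pace and stop on an object; "grip_force" is the grip in N (left out, the last holds). Time passes only in rows, so rows that repeat a pose let the fingers close. It gives the time, the measured TCP pose, the force, the opening and the grip force at its end, in the units of the state.
- ctrl.get_obs(): the state, without advancing time (a new reading comes with each control period).
- ctrl.camera(name): name is "scene" or "side" or "wrist"; returns (picture, depth): 384x512x3 uint8, red, green, blue; 384x512 float32, m along the optical axis (not along the pixel's ray), 0 where there is no reading.
- ctrl.camera_params(name): a dict with "intrinsics" (3x3 intrinsics, pixels), "k1" (the pictures are not rectified: a ray, as slopes to the right and down, at radius r is drawn at 1 + k1 r^2 times it, then the intrinsics apply), "rvec" (rotation vector, rad) and "tvec" (3), from world to camera coordinates, as OpenCV has them; the wrist camera has in their place "T_tool_cam" (4x4, takes a point from camera to tool coordinates, whose origin is the TCP and whose axes are the flange's). Camera axes: x right, y down, z forward; pixel columns grow to the right and rows downward; lengths in m; the calibration is good to about 2 mm. A picture is of the moment at which its call begins: read the wrist's pose just before it. camera_params takes no time and is no camera call.
- ctrl.hand_in(): hands the job in; it is judged then, once.
Trained networks look in the newest picture that a camera, given by its name, has taken for a name from the list of things; names that differ only in an ending like _2 or _b are one class to them, and where a whole thing is asked for, a point or a joint stands for the part that bears it (a point fixed in the world has none). Each returns a list of dicts, best first, with "score" (0 to 1); they miss things now and then, are a little off and sometimes report something else, mostly with a low value. They report only what shows in the picture. A call takes as long as a camera call.
- ctrl.cut_out(camera, target): "region" (384x512 bool, what is visible of it) and "point" ([column, row] in pixels, amid what is visible of it).
- ctrl.tip_of(camera, target): "point" ([column, row] in pixels: a listed point, or the origin of a listed thing).
The state is a dict: "time_s": time; "qpos": joint angles; "joint_vel": joint speeds; "tau": joint torques, N m; "ee_pos": TCP position; "eef_rot": TCP orientation; "force": force on the tool from outside, world axes, zero at the start; "moment": the same for the moment, N m; "grip_width": finger opening in m; "grip_force": force on a finger pad.
Only numpy, scipy, OpenCV 4.12 (cv2) and the standard library are available. Lean on these libraries where they do the work, as an engineer would, in place of code of your own. Each camera call takes 0.05 s, during which the arm holds its last target. There are 200 camera calls.

## Working session

There is one attempt and no reset: what is moved stays moved. The work goes in short steps, Python scripts to look and compute and a tool call to move; the robot and the scene stay as the last step left them, time stands still between calls to the robot, and variables do not carry over. Pictures are saved under pics/ and viewed, at most 10 in all, crops included, and the job is handed in when it is done.

Besides the shell and the picture viewer there is one more tool, called after "Call:" by a JSON object that holds its "fn" and its "kwargs", one argument or row to a line. move_arm: Moves the arm, as the interface text tells. Its arguments: {"type":"object","properties":{"targets":{"type":"array"},"grip_force":{"type":"number"}},"required":["targets"]}

```bash
mkdir -p pics; cat > h.py <<'E'
import numpy as np, cv2
from station import ctrl
from scipy.spatial.transform import Rotation as R
def setup(cam):
    p=ctrl.camera_params(cam); K=np.array(p['intrinsics']); k1=p['k1']
    if 'rvec' in p:
        Rm=cv2.Rodrigues(np.array(p['rvec'],float))[0]; t=np.array(p['tvec']).ravel()
        return K,k1,Rm.T,-Rm.T@t
    o=ctrl.get_obs(); T=np.array(p['T_tool_cam']); Rt=R.from_euler('xyz',o['eef_rot']).as_matrix()
    return K,k1,Rt@T[:3,:3],Rt@T[:3,3]+np.array(o['ee_pos'])
def rays(S,uv):
    K,k1,Rm,c=S
    s=cv2.undistortPoints(np.array(uv,float).reshape(-1,1,2),K,np.array([k1,0,0,0.])).reshape(-1,2)
    return np.c_[s,np.ones(len(s))]@Rm.T
def at_z(S,uv,z):
    d=rays(S,uv); return S[3]+d*((z-S[3][2])/d[:,2])[:,None]
def cloud(S,depth,reg):
    v,u=np.nonzero(reg&(depth>0)); return S[3]+rays(S,np.c_[u,v])*depth[v,u][:,None]
E
python3 - <<'E'
from h import *
o=ctrl.get_obs(); print(o['ee_pos'],o['eef_rot'],o['force'],o['grip_width'])
for c in ['scene','side']:
    S=setup(c); p,d=ctrl.camera(c); cv2.imwrite(f'pics/{c}0.png',p[:,:,::-1]); np.save(f'{c}_d.npy',d)
    print(c,'campos',S[3].round(3))
    for n,z in [('place_first',.01),('place_middle',.01),('place_last',.01),('latch_a',.01),('plate',0),('unit',0),('unit_drawer0_handle',.062),('drawer_floor',.022),('pencil',0),('tape',0),('glue',0),('offcut',0)]:
        for r in ctrl.tip_of(c,n)[:4]: print(c,n,round(r['score'],2),np.round(r['point']),at_z(S,[r['point']],z)[0].round(3))
E
```

```text
[0.23357363 0.49768705 0.21889995] [-3.14050580e+00 -7.06838909e-05  2.70275230e+00] [0.35688105 0.78448494 0.12838088] 0.09415137562784266
scene campos [ 1.247 -1.123  1.337]
scene place_first 0.75 [187. 257.] [ 0.526 -0.333  0.01 ]
scene place_first 0.72 [216. 225.] [ 0.534 -0.16   0.01 ]
scene place_first 0.68 [207. 243.] [ 0.548 -0.246  0.01 ]
scene place_middle 0.64 [204. 242.] [ 0.538 -0.249  0.01 ]
scene place_last 0.67 [191. 257.] [ 0.535 -0.325  0.01 ]
scene place_last 0.45 [203. 242.] [ 0.536 -0.248  0.01 ]
scene latch_a 0.6 [217. 225.] [ 0.536 -0.161  0.01 ]
scene latch_a 0.53 [188. 259.] [ 0.531 -0.337  0.01 ]
scene latch_a 0.47 [207. 243.] [ 0.548 -0.246  0.01 ]
scene plate 0.84 [202. 241.] [ 0.525 -0.241  0.   ]
scene unit 0.83 [329. 177.] [0.78  0.283 0.   ]
scene unit_drawer0_handle 0.77 [248. 140.] [0.42  0.258 0.062]
scene drawer_floor 0.9 [275. 157.] [0.548 0.263 0.022]
scene tape 0.87 [283. 215.] [0.716 0.008 0.   ]
scene glue 0.79 [303. 138.] [0.581 0.454 0.   ]
scene glue 0.74 [251. 258.] [ 0.711 -0.221  0.   ]
side campos [ 0.077 -0.607  0.605]
side place_first
[... 182 characters left out ...]
.] [ 0.543 -0.159  0.01 ]
side latch_a 0.78 [328. 283.] [ 0.54  -0.324  0.01 ]
side latch_a 0.65 [298. 264.] [ 0.536 -0.24   0.01 ]
side plate 0.78 [298. 264.] [ 0.543 -0.234  0.   ]
side unit 0.92 [241. 156.] [0.786 0.262 0.   ]
side unit 0.7 [298. 268.] [ 0.531 -0.242  0.   ]
side unit_drawer0_handle 0.62 [146. 175.] [0.427 0.276 0.062]
side drawer_floor 0.69 [186. 172.] [0.56  0.268 0.022]
side drawer_floor 0.56 [329. 286.] [ 0.526 -0.335  0.022]
side pencil 0.73 [390. 327.] [ 0.547 -0.477  0.   ]
side pencil 0.62 [195. 233.] [0.427 0.022 0.   ]
side tape 0.81 [285. 190.] [0.745 0.005 0.   ]
side glue 0.93 [162. 155.] [0.582 0.468 0.   ]
side offcut 0.55 [336. 231.] [ 0.704 -0.221  0.   ]
```

View pics/scene0.png

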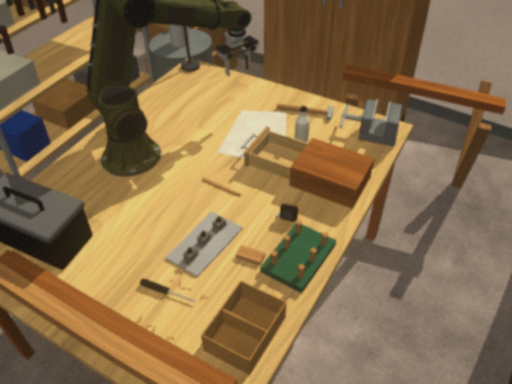

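View pics/side0.png

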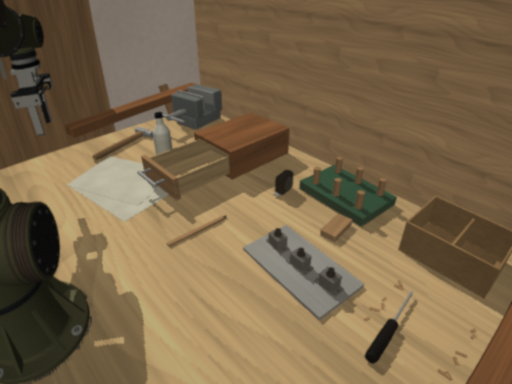

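```bash
python3 - <<'E'
from h import *
for c in ['scene','side']:
    S=setup(c); d=np.load(f'{c}_d.npy')
    P=S[3]+rays(S,np.array([(u,v) for v in range(384) for u in range(512)]))*d.reshape(-1,1)
    P=P[d.ravel()>0]; np.save(f'{c}_P.npy',P)
    # latch: box tops z~.044-.052 , plunger tops .055-.065
    for lo,hi,nm in [(.042,.050,'box'),(.0545,.066,'plunger')]:
        q=P[(P[:,2]>lo)&(P[:,2]<hi)&(abs(P[:,0]-.54)<.06)&(P[:,1]<-.11)&(P[:,1]>-.38)]
        for y in (-.162,-.243,-.327):
            k=q[abs(q[:,1]-y)<.035]
            if len(k)<3: continue
            r=cv2.minAreaRect(k[:,:2].astype(np.float32)*1000)
            print(c,nm,len(k),k.mean(0).round(4),np.round(r[0],1),np.round(r[1],1),round(r[2],1))
    q=P[(P[:,2]>.006)&(P[:,2]<.014)&(abs(P[:,0]-.54)<.12)&(P[:,1]<-.08)&(P[:,1]>-.42)]
    r=cv2.minAreaRect(q[:,:2].astype(np.float32)*1000);print('plate',r,np.percentile(q,[1,99],axis=0).round(3).tolist())
    q=P[(P[:,2]>.092)&(P[:,2]<.108)&(P[:,0]>.6)&(P[:,1]>.1)&(P[:,1]<.42)]
    print('unit top',cv2.minAreaRect(q[:,:2].astype(np.float32)*1000),q.mean(0))
    q=P[(P[:,2]>.05)&(P[:,2]<.075)&(P[:,0]>.38)&(P[:,0]<.455)&(P[:,1]>.17)&(P[:,1]<.37)]
    print('handle',len(q),q.mean(0),cv2.minAreaRect(q[:,:2].astype(np.float32)*1000))
E
```

```text
scene box 34 [ 0.5462 -0.1663  0.0452] [ 547.  -163.6] [39.8 29.9] 87.6
scene box 30 [ 0.5381 -0.2505  0.0449] [ 539.6 -249.9] [42.6 24.9] 82.5
scene box 50 [ 0.5386 -0.3314  0.0453] [ 537.2 -329.6] [32.2 41.6] 4.2
scene plunger 9 [ 0.5484 -0.1659  0.0581] [ 548.5 -166.3] [ 8.6 13.3] 18.2
scene plunger 10 [ 0.5359 -0.2474  0.0584] [ 536.4 -247. ] [10.6 15. ] 55.1
scene plunger 15 [ 0.5367 -0.3296  0.0588] [ 536.1 -329.8] [12.7 14.9] 50.2
plate ((544.1357421875, -251.2624053955078), (229.44125366210938, 327.49859619140625), 1.1013827323913574) [[0.459, -0.378, 0.006], [0.617, -0.12, 0.014]]
unit top ((764.5661010742188, 286.35162353515625), (323.0346984863281, 265.47125244140625), 0.368356317281723) [0.79709788 0.25672013 0.09825618]
handle 66 [0.42494273 0.25436779 0.06298515] ((428.10943603515625, 257.303955078125), (105.51738739013672, 26.759370803833008), 89.67367553710938)
side box 112 [ 0.5422 -0.165   0.0449] [ 545.  -161.6] [41.4 28.7] 83.7
side box 133 [ 0.5311 -0.2465  0.0447] [ 534.4 -244. ] [30.3 39.9] 3.5
side box 161 [ 0.5331 -0.3289  0.0447] [ 536.7 -327.6] [30.4 39.7] 0.6
side plunger 25 [ 0.5441 -0.1636  0.0592] [ 543.8 -163.7] [12.7 10.8] 28.2
side plunger 28 [ 0.533  -0.245   0.0588] [ 533.7 -244.8] [10.  11.8] 13.7
side plunger 37 [ 0.5349 -0.3286  0.0592] [ 535.8 -327.5] [13.4 12.7] 48.9
plate ((561.4320068359375, -246.181396484375), (260.6944274902344, 192.77256774902344), 84.91621398925781) [[0.462, -0.374, 0.007], [0.611, -0.117, 0.014]]
unit top ((1241.9501953125, 281.9879150390625), (315.6991271972656, 1171.54541015625), 87.62287139892578) [0.85849108 0.25138797 0.10088667]
handle 161 [0.43050588 0.25645465 0.0650755 ] ((434.5295104980469, 275.6894836425781), (40.836212158203125, 153.75901794433594), 0.03972664102911949)
```

The scene picture shows the three latches on the plate at about (217,225), (205,241) and (190,257). The one nearest the drawer is at (217,225). The open drawer is at (275,155), and its path is clear. The side view agrees, with latches at (277,240), (300,258) and (329,280). I'll move above the row with the fingers shut.

Call:
{"fn": "move_arm", "kwargs": {
  "targets": [
    [-1,-11.85,-10.85,-1.0,0,0,1.132],
    [-1,-11.85,-10.85,-1.0,0,0,1.132],
    [-1,-11.85,-10.85,-1.0,0,0,1.132],
    [-1,-11.85,-10.85,-1.0,0,0,1.132],
    [-1,-11.85,-10.85,-1.0,0,0,1.132],
    [-1,-11.85,-10.85,-1.0,0,0,1.132],
    [-1,-11.85,-10.85,-1.0,0,0,1.132],
    [-1,-11.85,-10.85,-1.0,0,0,1.132],
    [-1,-11.85,-10.85,-1.0,0,0,1.132],
    [-1,-11.85,-10.85,-1.0,0,0,1.132],
    [-1,-11.85,-10.85,-1.0,0,0,1.132],
    [-1,-11.85,-10.85,-1.0,0,0,1.132]
  ]
}}

```text
time_s: 2.5
ee_pos: [0.4621, -0.0581, 0.2571]
eef_rot: [3.141, 0.0, 1.57]
force: [0.1, 1.0, -1.1]
grip_width: 0.0017
grip_force: 0.0
```

Call:
{"fn": "move_arm", "kwargs": {
  "targets": [
    [-1,-3.74,1.4,-0.3,0,0,0],
    [-1,-3.74,1.4,-0.3,0,0,0],
    [-1,-3.74,1.4,-0.3,0,0,0],
    [-1,-3.74,1.4,-0.3,0,0,0],
    [-1,-3.74,1.4,-0.3,0,0,0],
    [-1,-3.74,1.4,-0.3,0,0,0],
    [-1,-3.74,1.4,-0.3,0,0,0]
  ]
}}

```text
time_s: 3.2
ee_pos: [0.5315, -0.2419, 0.2718]
eef_rot: [-3.142, -0.0, 1.571]
force: [0.6, -0.8, 0.7]
grip_width: 0.0005
grip_force: 0.0
```

```bash
cat > w.py <<'E'
from h import *
import sys
def look(name):
    o=ctrl.get_obs(); S=setup('wrist'); p,d=ctrl.camera('wrist'); cv2.imwrite(f'pics/{name}.png',p[:,:,::-1])
    P=cloud(S,d,d>0); np.save(name+'_P.npy',P)
    print('t',o['time_s'],np.round(o['ee_pos'],4),np.round(o['eef_rot'],3),'F',np.round(o['force'],2),'q',np.round(o['qpos'],2))
    return S,p,d,P
E
python3 - <<'E'
from w import *
S,p,d,P=look('w1')
print('cam',S[3].round(3), P.min(0).round(3),P.max(0).round(3))
print('all',[ (r['point'],round(r['score'],2),at_z(S,[r['point']],.01)[0].round(4).tolist()) for r in ctrl.tip_of('wrist','latch_a')])
for lo,hi,nm in [(.038,.050,'box'),(.054,.066,'plunger')]:
    for y in (-.164,-.246,-.329):
        k=P[(P[:,2]>lo)&(P[:,2]<hi)&(abs(P[:,0]-.54)<.06)&(abs(P[:,1]-y)<.035)]
        if len(k)<9: continue
        r=cv2.minAreaRect(k[:,:2].astype(np.float32)*1000)
        print(nm,len(k),k.mean(0).round(4),np.round(r[0],1),np.round(r[1],1),round(r[2],1))
E
```

```text
t 3.2 [ 0.5315 -0.2419  0.2718] [-3.142 -0.     1.571] F [ 0.61 -0.77  0.74] q [-0.49  0.34  1.34  0.    1.46 -0.49]
cam [ 0.531 -0.16   0.437] [ 0.139 -0.641 -0.004] [ 0.918 -0.046  0.381]
all [([258.1, 221.5], 0.91, [0.5383, -0.3318, 0.01]), ([257.7, 160.8], 0.73, [0.5373, -0.243, 0.01]), ([262.9, 96.7], 0.61, [0.5437, -0.1593, 0.01])]
box 749 [ 0.5456 -0.162   0.0441] [ 545.8 -162.4] [39.9 29.9] 80.7
box 603 [ 0.5361 -0.2436  0.0442] [ 536.6 -244.6] [39.4 29. ] 89.6
box 261 [ 0.5373 -0.3153  0.0435] [ 536.9 -316.7] [17.3 28.8] 86.8
plunger 114 [ 0.5456 -0.1624  0.0596] [ 545.3 -162.5] [12.5 12.1] 0.0
plunger 105 [ 0.5359 -0.2444  0.0592] [ 535.8 -244.8] [12.2 13.1] 0.5
```

View pics/w1.png

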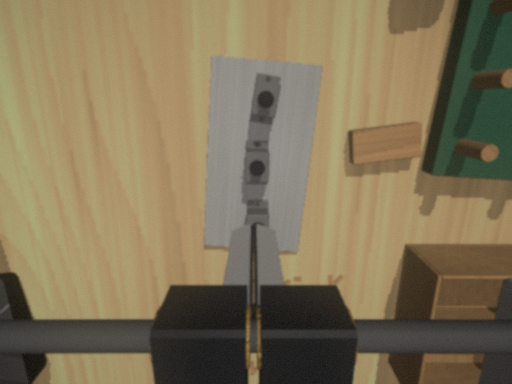

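The wrist picture shows the first latch at (265,98), the middle one at (257,168) and the offcut at (385,143). The last latch is partly hidden by the fingers. The depths match the sizes given. Now I'll move above the first latch.

Call:
{"fn": "move_arm", "kwargs": {
  "targets": [
    [-1,0.8,0.15,0.5,0,0,0],
    [-1,1.59,0.27,1.2,0,0,0],
    [-1,1.59,0.27,2.0,0,0,0],
    [-1,1.59,0.27,2.8,0,0,0],
    [-1,1.59,0.27,3.5,0,0,0],
    [-1,1.59,0.27,3.74,0,0,0],
    [-1,1.59,0.27,3.74,0,0,0],
    [-1,1.59,0.27,3.74,0,0,0]
  ]
}}

```text
time_s: 4.1
ee_pos: [0.546, -0.1634, 0.0866]
eef_rot: [3.139, 0.001, 1.571]
force: [0.0, -0.4, 0.1]
grip_width: 0.0001
grip_force: 0.0
```

Call:
{"fn": "move_arm", "kwargs": {
  "targets": [
    [-1,0,0,0.15,0,0,0],
    [-1,0,0,0.22,0,0,0],
    [-1,0,0,0.28,0,0,0],
    [-1,0,0,0.33,0,0,0],
    [-1,0,0,0.37,0,0,0],
    [-1,0,0,0.37,0,0,0],
    [-1,0,0,0.37,0,0,0]
  ]
}}

```text
time_s: 4.8
ee_pos: [0.5456, -0.1635, 0.0673]
eef_rot: [3.14, 0.001, 1.571]
force: [-1.8, 1.2, 10.0]
grip_width: 0.0004
grip_force: 4.9
```

Call:
{"fn": "move_arm", "kwargs": {
  "targets": [
    [-1,0,0,-0.15,0,0,0],
    [-1,0,0,-0.5,0,0,0],
    [-1,-0.8,-0.1,-0.6,0,0,0],
    [-1,-1.64,-0.18,-0.55,0,0,0],
    [-1,-1.64,-0.18,-0.37,0,0,0],
    [-1,-1.64,-0.18,-0.37,0,0,0],
    [-1,-1.64,-0.18,-0.22,0,0,0],
    [-1,-1.64,-0.18,-0.15,0,0,0],
    [-1,-1.64,-0.18,-0.08,0,0,0],
    [-1,-1.64,-0.18,0,0,0,0],
    [-1,-1.64,-0.18,0,0,0,0],
    [-1,-1.64,-0.18,0,0,0,0]
  ]
}}

```text
time_s: 6.0
ee_pos: [0.5366, -0.2445, 0.067]
eef_rot: [3.141, -0.0, 1.572]
force: [-3.1, 3.7, 10.9]
grip_width: 0.0004
grip_force: 5.1
```

Call:
{"fn": "move_arm", "kwargs": {
  "targets": [
    [-1,0,0,-0.15,0,0,0],
    [-1,0,0,-0.5,0,0,0],
    [-1,-0.8,0,-0.6,0,0,0],
    [-1,-1.68,0,-0.55,0,0,0],
    [-1,-1.68,0,-0.37,0,0,0],
    [-1,-1.68,0,-0.37,0,0,0],
    [-1,-1.68,0,-0.22,0,0,0],
    [-1,-1.68,0,-0.15,0,0,0],
    [-1,-1.68,0,-0.08,0,0,0],
    [-1,-1.68,0,0,0,0,0],
    [-1,-1.68,0,0,0,0,0],
    [-1,-1.68,0,0,0,0,0]
  ]
}}

```text
time_s: 7.2
ee_pos: [0.5364, -0.3291, 0.0665]
eef_rot: [3.141, -0.0, 1.571]
force: [-0.2, 2.9, 4.4]
grip_width: 0.0006
grip_force: 1.6
```

Call:
{"fn": "move_arm", "kwargs": {
  "targets": [
    [-1,0,0,-0.2,0,0,0],
    [-1,0,0,-0.8,0,0,0],
    [-1,-0.8,0,-1.8,0,0,0],
    [0,-1.7,0,-2.6,0,0,0],
    [0,-1.8,0,-3.0,0,0,0],
    [0,-1.8,0,-3.0,0,0,0],
    [0,-1.8,0,-3.0,0,0,0],
    [0,-1.8,0,-3.0,0,0,0]
  ]
}}

```text
time_s: 8.0
ee_pos: [0.5359, -0.4186, 0.2151]
eef_rot: [-3.14, -0.001, 1.571]
force: [0.0, -0.0, -0.4]
grip_width: 0.0372
grip_force: 0.0
```

```bash
python3 - <<'E'
from w import *
S,p,d,P=look('w2'); print(ctrl.get_obs()['grip_width'])
for lo,hi,nm in [(.038,.050,'box'),(.054,.066,'plunger')]:
    for y in (-.164,-.246,-.329):
        k=P[(P[:,2]>lo)&(P[:,2]<hi)&(abs(P[:,0]-.54)<.06)&(abs(P[:,1]-y)<.035)]
        if len(k)<9: continue
        r=cv2.minAreaRect(k[:,:2].astype(np.float32)*1000)
        print(nm,len(k),k.mean(0).round(4),np.round(r[0],1),np.round(r[1],1),round(r[2],1))
E
```

```text
t 8.0 [ 0.5359 -0.4186  0.2151] [-3.140e+00 -1.000e-03  1.571e+00] F [ 0.01 -0.02 -0.44] q [-0.72  0.6   1.1  -0.    1.44 -0.72]
0.04083057057920066
box 608 [ 0.536  -0.2573  0.0438] [ 536.1 -257. ] [16.  28.8] 89.8
box 1056 [ 0.5368 -0.329   0.0442] [ 536.7 -329.2] [29.4 39.9] 0.7
plunger 163 [ 0.5369 -0.3293  0.0596] [ 537.1 -329.3] [12.7 12.8] 46.2
```

View pics/w2.png

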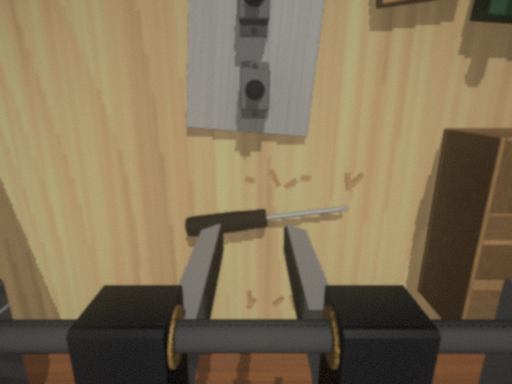

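The last latch is clear at (255,90), standing straight at (0.537,-0.329). The force readings at about 7 mm were 10.0 N, 10.9 N and 4.4 N, so the last latch is the weak one. Grasping it.

Call:
{"fn": "move_arm", "kwargs": {
  "targets": [
    [0.35,0.9,0.02,0,0,0,0],
    [0.35,1.79,0.02,0.4,0,0,0],
    [0.35,1.79,0.02,1.3,0,0,0],
    [0.35,1.79,0.02,2.2,0,0,0],
    [0.35,1.79,0.02,3.0,0,0,0],
    [0.35,1.79,0.02,3.5,0,0,0],
    [0.35,1.79,0.02,3.69,0,0,0],
    [0.35,1.79,0.02,3.69,0,0,0],
    [-1,1.79,0.02,3.69,0,0,0],
    [-1,1.79,0.02,3.69,0,0,0],
    [-1,1.79,0.02,3.69,0,0,0],
    [-1,1.79,0.02,3.69,0,0,0]
  ],
  "grip_force": 15
}}

```text
time_s: 9.25
ee_pos: [0.5374, -0.33, 0.0325]
eef_rot: [3.141, 0.001, 1.571]
force: [-0.4, 0.2, -0.4]
grip_width: 0.0349
grip_force: 0.0
```

Call:
{"fn": "move_arm", "kwargs": {
  "targets": [
    [-1,0,0,0,0,0,0],
    [-1,0,0,0,0,0,0],
    [-1,0,0,-0.3,0,0,0],
    [-1,0,0,-0.9,0,0,0],
    [-1,0,0,-1.7,0,0,0],
    [-1,0,0,-2.5,0,0,0],
    [-1,0,0,-3.4,0,0,0],
    [-1,0,0,-3.4,0,0,0]
  ]
}}

```text
time_s: 10.05
ee_pos: [0.5387, -0.3309, 0.2095]
eef_rot: [3.133, 0.006, 1.571]
force: [0.0, -0.1, -0.4]
grip_width: 0.0299
grip_force: 15.0
```

Call:
{"fn": "move_arm", "kwargs": {
  "targets": [
    [-1,0.9,0.2,0,0,0,0],
    [-1,1.8,0.2,0,0,0,0],
    [-1,2.7,0.2,0,0,0,0],
    [-1,3.6,0.2,0,0,0,0],
    [-1,4.5,0.2,0,0,0,0],
    [-1,5.4,0.2,0,0,0,0],
    [-1,6.3,0.2,0,0,0,0],
    [-1,7.2,0.2,0,0,0,0],
    [-1,8.1,0.2,0,0,0,0],
    [-1,8.8,0.2,0,0,0,0],
    [-1,9.4,0.2,0,0,0,0],
    [-1,9.4,0.2,0,0,0,0]
  ]
}}

```text
time_s: 11.25
ee_pos: [0.5466, 0.1431, 0.2017]
eef_rot: [-3.141, -0.0, 1.574]
force: [1.1, -1.2, -1.6]
grip_width: 0.0296
grip_force: 15.0
```

```bash
python3 - <<'E'
from w import *
import time
S,p,d,P=look('w3'); print(ctrl.get_obs()['grip_width'])
for n,z in [('drawer_floor',.022),('unit_drawer0_handle',.062)]:
    print(n,[(r['point'],round(r['score'],2),at_z(S,[r['point']],z)[0].round(4).tolist()) for r in ctrl.tip_of('wrist',n)])
def box(nm,z0,z1,x0,x1,y0,y1):
    q=P[(P[:,2]>z0)&(P[:,2]<z1)&(P[:,0]>x0)&(P[:,0]<x1)&(P[:,1]>y0)&(P[:,1]<y1)]
    if len(q)>9:
        r=cv2.minAreaRect(q[:,:2].astype(np.float32)*1000)
        print(nm,len(q),np.percentile(q,[1,50,99],axis=0).round(4).tolist(),np.round(r[0],1),np.round(r[1],1),round(r[2],1))
box('floor',.016,.028,.47,.68,.15,.37)
box('handle',.055,.074,.39,.447,.15,.36)
box('walls',.07,.084,.45,.68,.12,.40)
box('front',.082,.095,.44,.52,.12,.40)
box('top',.094,.106,.6,.9,.1,.42)
E
```

```text
t 11.25 [0.5466 0.1431 0.2017] [-3.141 -0.     1.574] F [ 1.06 -1.18 -1.63] q [0.19 0.35 1.5  0.   1.29 0.19]
0.029978167410405227
drawer_floor [([256.8, 62.7], 0.83, [0.5495, 0.2586, 0.022])]
unit_drawer0_handle [([110.4, 57.0], 0.61, [0.4191, 0.2589, 0.062])]
floor 28353 [[0.4781, 0.181, 0.02], [0.5778, 0.2536, 0.0218], [0.678, 0.3138, 0.024]] [576.2 238.2] [154.8 208.1] 89.7
handle 2026 [[0.4161, 0.2045, 0.0608], [0.4238, 0.2584, 0.0659], [0.4459, 0.3028, 0.0685]] [431. 253.] [101.   31.9] 90.0
walls 3446 [[0.4701, 0.1643, 0.0706], [0.4781, 0.181, 0.0777], [0.6632, 0.2979, 0.0834]] [568.6 230.8] [138.7 199. ] 89.5
front 3246 [[0.4561, 0.1634, 0.0825], [0.4647, 0.2372, 0.0871], [0.4722, 0.2966, 0.089]] [463.9 229.9] [ 16.4 136.5] 0.8
top 20459 [[0.6607, 0.1627, 0.0964], [0.7052, 0.2302, 0.0997], [0.7599, 0.2935, 0.1014]] [713.5 228.8] [106.6 135.8] 1.0
```

View pics/w3.png

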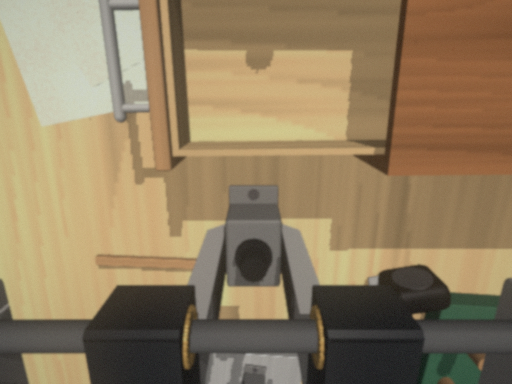

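The latch hangs upright in the fingers at (253,255). The drawer is open above it, with its floor at about (257,60), and the bar handle is at (112,57). Floor height and widths agree with what was given. Lowering it into the drawer.

Call:
{"fn": "move_arm", "kwargs": {
  "targets": [
    [-1,0.8,0.05,0,0,0,0],
    [-1,1.7,0.05,0,0,0,0],
    [-1,2.36,0.05,0,0,0,0],
    [-1,2.36,0.05,0.5,0,0,0],
    [-1,2.36,0.05,1.2,0,0,0],
    [-1,2.36,0.05,1.9,0,0,0],
    [-1,2.36,0.05,2.5,0,0,0],
    [-1,2.36,0.05,2.9,0,0,0],
    [-1,2.36,0.05,3.05,0,0,0],
    [-1,2.36,0.05,3.05,0,0,0]
  ]
}}

```text
time_s: 12.4
ee_pos: [0.5498, 0.2572, 0.0488]
eef_rot: [-3.14, 0.001, 1.57]
force: [1.0, -0.2, -0.1]
grip_width: 0.03
grip_force: 15.0
```

Call:
{"fn": "move_arm", "kwargs": {
  "targets": [
    [-1,0,0,0.04,0,0,0],
    [-1,0,0,0.07,0,0,0],
    [-1,0,0,0.09,0,0,0],
    [-1,0,0,0.1,0,0,0],
    [-1,0,0,0.1,0,0,0]
  ]
}}

```text
time_s: 12.9
ee_pos: [0.5497, 0.2582, 0.0444]
eef_rot: [3.141, -0.0, 1.571]
force: [0.1, -0.0, -0.5]
grip_width: 0.0299
grip_force: 15.0
```

Call:
{"fn": "move_arm", "kwargs": {
  "targets": [
    [-1,0,0,0.01,0,0,0],
    [-1,0,0,0.02,0,0,0],
    [-1,0,0,0.02,0,0,0]
  ]
}}

```text
time_s: 13.2
ee_pos: [0.5503, 0.2583, 0.0442]
eef_rot: [3.14, -0.0, 1.571]
force: [-1.0, -2.0, 7.0]
grip_width: 0.03
grip_force: 15.0
```

Call:
{"fn": "move_arm", "kwargs": {
  "targets": [
    [-1,0,0,-0.01,0,0,0],
    [0.2,0,0,-0.01,0,0,0],
    [0.2,0,0,-0.01,0,0,0],
    [0.2,0,0,-0.01,0,0,0],
    [0.2,0,0,-0.01,0,0,0],
    [0.2,0,0,-0.3,0,0,0],
    [0.2,0,0,-0.9,0,0,0],
    [0.2,0,0,-1.7,0,0,0],
    [0.2,0,0,-2.5,0,0,0],
    [0.2,-0.8,-0.8,-2.8,0,0,0],
    [0.2,-1.6,-1.6,-2.8,0,0,0],
    [0.2,-1.6,-1.6,-2.8,0,0,0]
  ]
}}

```text
time_s: 14.4
ee_pos: [0.4674, 0.1762, 0.1847]
eef_rot: [3.141, -0.0, 1.57]
force: [0.4, 0.5, -0.2]
grip_width: 0.0563
grip_force: 0.0
```

```bash
python3 - <<'E'
from w import *
S,p,d,P=look('w4'); print(ctrl.get_obs()['grip_width'])
def box(nm,z0,z1,x0,x1,y0,y1):
    q=P[(P[:,2]>z0)&(P[:,2]<z1)&(P[:,0]>x0)&(P[:,0]<x1)&(P[:,1]>y0)&(P[:,1]<y1)]
    if len(q)>9:
        r=cv2.minAreaRect(q[:,:2].astype(np.float32)*1000)
        print(nm,len(q),np.percentile(q,[1,50,99],axis=0).round(4).tolist(),np.round(r[0],1),np.round(r[1],1),round(r[2],1))
box('latchtop',.05,.064,.49,.64,.19,.33)
box('plunger',.064,.08,.49,.64,.19,.33)
box('handle',.055,.074,.39,.435,.15,.36)
box('front',.082,.095,.44,.52,.12,.42)
E
```

```text
t 14.4 [0.4674 0.1762 0.1847] [ 3.141 -0.     1.57 ] F [ 0.36  0.46 -0.2 ] q [ 0.29  0.22  1.71 -0.    1.22  0.29]
0.05641353922217669
latchtop 1363 [[0.5349, 0.2391, 0.0516], [0.5467, 0.2591, 0.0558], [0.5641, 0.2783, 0.061]] [549.8 258.7] [30.4 39.4] 0.2
plunger 245 [[0.543, 0.2526, 0.065], [0.5487, 0.259, 0.0714], [0.5559, 0.2654, 0.0734]] [549.4 258.9] [13.2 13.4] 31.4
handle 1862 [[0.4164, 0.2049, 0.0621], [0.4231, 0.2633, 0.0663], [0.4343, 0.3111, 0.0687]] [425.5 257.7] [ 18.8 110.7] 0.1
front 3943 [[0.4566, 0.1642, 0.0851], [0.4643, 0.2561, 0.0872], [0.4721, 0.3253, 0.0889]] [464.4 244.2] [ 15.  164.8] 0.8
```

View pics/w4.png

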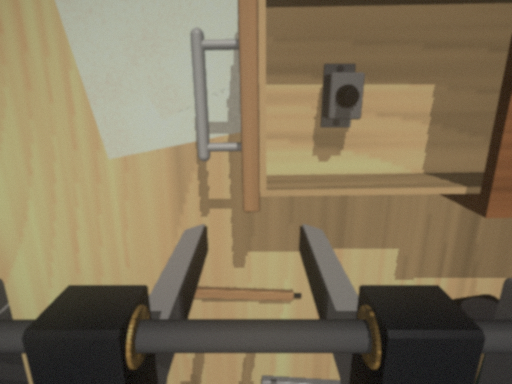

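The latch stands upright in the drawer at (345,95), and the handle bar is at (200,95). Next I'll go in front of the handle with the fingers shut.

Call:
{"fn": "move_arm", "kwargs": {
  "targets": [
    [-1,0,-0.9,0,0,0,0],
    [-1,0.4,-1.7,0,0,0,0],
    [-1,1.2,-2.18,0,0,0,0],
    [-1,1.6,-2.18,0,0,0,0],
    [-1,1.6,-2.18,0.5,0,0,0],
    [-1,1.6,-2.18,1.3,0,0,0],
    [-1,1.6,-2.18,2.0,0,0,0],
    [-1,1.6,-2.18,2.44,0,0,0],
    [-1,1.6,-2.18,2.44,0,0,0],
    [-1,1.6,-1.6,2.44,0,0,0],
    [-1,1.6,-1.6,2.44,0,0,0]
  ]
}}

```text
time_s: 15.55
ee_pos: [0.3926, 0.259, 0.0632]
eef_rot: [3.138, -0.002, 1.57]
force: [-0.6, -0.4, 0.8]
grip_width: 0.0006
grip_force: 0.0
```

Call:
{"fn": "move_arm", "kwargs": {
  "targets": [
    [-1,0,0.1,0,0,0,0],
    [-1,0,0.2,0,0,0,0],
    [-1,0,0.32,0,0,0,0],
    [-1,0,0.47,0,0,0,0],
    [-1,0,0.64,0,0,0,0],
    [-1,0,0.82,0,0,0,0],
    [-1,0,1.0,0,0,0,0],
    [-1,0,1.2,0,0,0,0],
    [-1,0,1.4,0,0,0,0],
    [-1,0,1.6,0,0,0,0],
    [-1,0,1.8,0,0,0,0],
    [-1,0,2.0,0,0,0,0]
  ]
}}

```text
time_s: 16.75
ee_pos: [0.4905, 0.2581, 0.0611]
eef_rot: [-3.141, 0.0, 1.571]
force: [-1.2, 1.1, -0.3]
grip_width: 0.0008
grip_force: 0.7
```

Call:
{"fn": "move_arm", "kwargs": {
  "targets": [
    [-1,0,0.2,0,0,0,0],
    [-1,0,0.4,0,0,0,0],
    [-1,0,0.6,0,0,0,0],
    [-1,0,0.8,0,0,0,0],
    [-1,0,1.0,0,0,0,0],
    [-1,0,1.2,0,0,0,0],
    [-1,0,1.35,0,0,0,0],
    [-1,0,1.5,0,0,0,0],
    [-1,0,1.6,0,0,0,0],
    [-1,0,1.65,0,0,0,0],
    [-1,0,1.7,0,0,0,0]
  ]
}}

```text
time_s: 17.85
ee_pos: [0.5748, 0.2581, 0.0612]
eef_rot: [-3.141, 0.0, 1.571]
force: [-1.1, -0.1, -0.2]
grip_width: 0.0007
grip_force: 0.6
```

Pushing on slowly until the force rises.

Call:
{"fn": "move_arm", "kwargs": {
  "targets": [
    [-1,0,0.06,0,0,0,0],
    [-1,0,0.12,0,0,0,0],
    [-1,0,0.18,0,0,0,0],
    [-1,0,0.24,0,0,0,0],
    [-1,0,0.28,0,0,0,0],
    [-1,0,0.28,0,0,0,0]
  ]
}}

```text
time_s: 18.45
ee_pos: [0.589, 0.2581, 0.0612]
eef_rot: [3.141, 0.0, 1.571]
force: [-0.1, 1.4, -0.1]
grip_width: 0.0003
grip_force: 0.0
```

Call:
{"fn": "move_arm", "kwargs": {
  "targets": [
    [-1,0,0.03,0,0,0,0],
    [-1,0,0.06,0,0,0,0],
    [-1,0,0.08,0,0,0,0],
    [-1,0,0.08,0,0,0,0]
  ]
}}

```text
time_s: 18.85
ee_pos: [0.5928, 0.2582, 0.0613]
eef_rot: [3.141, -0.0, 1.571]
force: [-0.4, 0.6, 0.7]
grip_width: 0.0001
grip_force: 0.0
```

Call:
{"fn": "move_arm", "kwargs": {
  "targets": [
    [-1,0,0.02,0,0,0,0],
    [-1,0,0.04,0,0,0,0],
    [-1,0,0.06,0,0,0,0]
  ]
}}

```text
time_s: 19.15
ee_pos: [0.5935, 0.2582, 0.0611]
eef_rot: [-3.136, 0.001, 1.571]
force: [-25.0, -3.2, 15.3]
grip_width: 0.0005
grip_force: 12.5
```

The force rose to 25 N, so the drawer is at its stop. Backing off and checking.

Call:
{"fn": "move_arm", "kwargs": {
  "targets": [
    [-1,0,-0.2,0,0,0,0],
    [-1,0,-0.8,0,0,0,0],
    [-1,0,-1.6,0,0,0,0],
    [-1,0,-2.4,0,0,0,0],
    [-1,0,-2.4,-0.8,0,0,0],
    [-1,0,-2.4,-1.8,0,0,0],
    [-1,-0.8,-2.0,-2.8,0,0,0],
    [-1,-1.6,-1.6,-3.2,0,0,0],
    [-1,-1.6,-1.6,-3.2,0,0,0]
  ]
}}

```text
time_s: 20.05
ee_pos: [0.5176, 0.1758, 0.2245]
eef_rot: [3.137, -0.001, 1.569]
force: [-0.3, -0.5, 0.9]
grip_width: 0.0006
grip_force: 0.0
```

```bash
python3 - <<'E'
from w import *
S,p,d,P=look('w5')
def box(nm,P,z0,z1,x0,x1,y0,y1):
    q=P[(P[:,2]>z0)&(P[:,2]<z1)&(P[:,0]>x0)&(P[:,0]<x1)&(P[:,1]>y0)&(P[:,1]<y1)]
    if len(q)>9: print(nm,len(q),np.percentile(q,[1,50,99],axis=0).round(4).tolist())
box('handle',P,.055,.074,.57,.62,.2,.32); box('front',P,.082,.091,.6,.68,.2,.32); box('top',P,.096,.106,.62,.8,.2,.32)
S=setup('side'); p,d=ctrl.camera('side'); cv2.imwrite('pics/side1.png',p[:,:,::-1]); P=cloud(S,d,d>0)
for y in (-.164,-.246,-.329): box('latch',P,.041,.05,.48,.6,y-.035,y+.035)
a=cv2.imread('pics/w5.png'); b=cv2.imread('pics/side1.png'); cv2.imwrite('pics/both.png',cv2.resize(np.hstack([a,b]),(800,300)))
E
```

```text
t 20.05 [0.5176 0.1758 0.2245] [ 3.137e+00 -1.000e-03  1.569e+00] F [-0.3  -0.47  0.91] q [ 0.26  0.29  1.53 -0.    1.32  0.26]
handle 1413 [[0.6049, 0.2074, 0.0612], [0.6097, 0.2653, 0.0662], [0.6194, 0.3135, 0.0687]]
front 2698 [[0.6449, 0.2014, 0.0824], [0.6524, 0.2647, 0.0871], [0.6615, 0.3189, 0.0906]]
top 13892 [[0.6602, 0.2015, 0.0975], [0.7006, 0.2609, 0.0997], [0.75, 0.3188, 0.1013]]
latch 124 [[0.5291, -0.1841, 0.0412], [0.5403, -0.1685, 0.0442], [0.5583, -0.1411, 0.0488]]
latch 145 [[0.5188, -0.2632, 0.0412], [0.529, -0.2491, 0.0442], [0.5482, -0.2242, 0.0491]]
```

View pics/both.png

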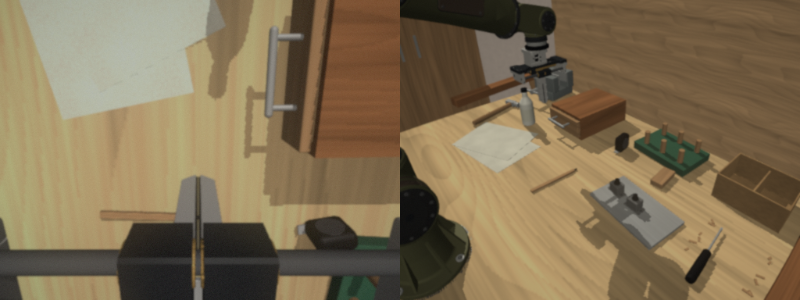

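In the left half the drawer front sits flush against the unit, with the handle at (272,70). In the right half the two good latches still stand at (617,187) and (634,202), and everything else is where it was. Handing in.

```bash
python3 -c "
from station import ctrl
print(ctrl.hand_in())"
```

```text
the job is handed in; nothing more can be done
None
```

I pressed all three latches in order, starting nearest the drawer unit; the farthest was the weak one (4.4 N, against 10.0 N and 10.9 N), so I set it upright in the drawer, shut the drawer to its stop, left the two good latches in place, and handed the job in at about 20 s.

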